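# Bring the rotor's snap ring to its groove with circlip pliers

### The job

Gently swing the lid of the bench centrifuge up and back until it rests on its stop. Then take the red-handled circlip pliers from their stand by squeezing the handles fully, so that the snap ring on their tips is spread, lift them out, and slide the open ring level down over the rotor spindle until it lies at the groove, without forcing it. Finish while still holding it there: pliers squeezed, ring spread and centred around the groove, leaning on neither spindle nor rotor, lid open, and everything else on the bench left alone.

Things in the scene. Friction and masses are not known exactly. Their poses are not given: they have to be found in the camera images.
- centrifuge: white bench centrifuge with a clear, grey-framed lid, 220 x 220 mm, deck 120 mm high, fixed. Origin: centre of its underside; front (control panel, lid handle) along its own -x, z up. In the deck a round chamber, 144 mm across, 75 mm deep, holds an aluminium rotor on an upright steel spindle, axis at own x = -0.030, y = 0. A grey hump behind the lid, its stop, rises to 140 mm
- lid (a joint): lid angle in rad: 0 shut, grows as the front edge rises; 1.65 is the stop, where the lid stands a little past upright. Starts shut or ajar (0 to 0.35). The hinge is stiff: the lid stays wherever it is left; some 4 to 6 N at the handle move it
- lid_hinge (a point): a point on the lid's hinge axis, at its middle; the axis runs along the centrifuge's y. x, y, z axes are those of the centrifuge (does not turn with the lid)
- lid_handle (a point): middle of the black round handle bar at the lid's front edge: bar 10 mm thick, 90 mm free length along y between two arms, its axis 42 mm clear of the lid's edge. It lies 207 mm from the hinge axis and 9 mm above the hinge when shut (point axes turn with the lid)
- groove (a point): centre of the ring groove, on the spindle's axis (z), 108 mm above the bench. The groove is a dark band 5 mm high, 25 mm across; the spindle is 30 mm across above and below it and has a tapered nose, 18 mm across at its end 16 mm above this point. The rotor hub, 44 mm across, ends 14 mm below this point; the rotor falls away outside it
- pliers: circlip pliers upright in the stand, tips down, 0.15 kg. Origin: pivot; z up along the handles, y from right to left handle, x across the flat. Red handles, 14 mm deep along x, reach 30 to 107 mm above the pivot; guard pins 36 mm above it hang in the stand's notches. Tips, 3.4 mm square, end 52 mm below the pivot and spread when the handles are squeezed
- pliers_grip (a point): place to grip: midway between the handles, 78 mm above the pivot. Close the fingers along the pliers' y: the handles measure about 54 mm over their outsides at rest and 28 mm when squeezed to the stop (faces then parallel); that takes about 10 N, 20 to 40 N holds well
- pliers_left (a joint): how far the left handle is squeezed, rad: 0 at rest, 0.165 at its stop; a spring opens it
- pliers_right (a joint): the same for the right handle
- ring: dark steel snap ring, 4 mm thick, 35 g. Origin: its centre, mid-thickness; z its axis, -x towards the gap and the two eyed lugs. It lies flat on the stand, 22 mm above the bench, pliers' tips through the eyes. Spread, it is 34 mm across inside, 44 outside, its centre 20 mm beyond the line of the tips (own +x), held on them by its own spring (8 N); relaxed it is too narrow for the spindle
- ring_left (a joint): opening of the ring's left arm, rad: 0 relaxed, about 0.275 when the pliers are squeezed to the stop
- ring_right (a joint): the same for the right arm
- stand: aluminium pliers stand, 96 x 100 mm, 108 mm high at its back plate; fixed. Origin: on the bench, straight below the pliers' pivot; the ring lies on a blue pad on its +x side, the back plate is on the -x side. The pliers lift straight up out of two notches (8 mm deep) and the ring comes up between the arms
- parts_dish: shallow steel dish, 110 x 150 x 22 mm, with old screws and a worn ring in it; stands on the other side of the centrifuge from the pliers stand. Leave it alone. Origin: its underside
- tube_rack: white rack of purple-capped blood tubes, 60 x 200 x 95 mm, at the back left. Leave it alone. Origin: its underside
- wash_bottle: white bottle with a red cap, 60 mm across, 150 mm tall, right. Leave it alone. Origin: its underside
- carton: white and red reagent carton, 110 x 150 x 90 mm, at the back right. Leave it alone. Origin: its underside
- screwdriver: red-handled screwdriver, 190 mm long, lying between robot and centrifuge. Leave it alone. Origin: its underside
- wrench: steel wrench, 160 mm long, lying between robot and centrifuge. Leave it alone. Origin: its underside
- specimen_cup: clear cup with a yellow lid, 62 mm across, 62 mm tall, left. Leave it alone. Origin: its underside
Mind the look-alikes: they are no part of the job. Leave any orange or purple look-alike of the stand alone. Leave any turquoise look-alike of the pliers alone.

How it is judged:
By the outcome, as a careful person would: the job done as asked, in the order asked, and still so for the second after the job is handed in, while the arm keeps its last pose, push and grip.
It also fails if it takes over 64 s, if anything falls off the work surface, if the arm or the gripper's body presses on something with over 40 N, if the wrist force passes 120 N, or if a joint passes its speed limit or range.

### The arm

A 6-joint arm with a two-finger parallel gripper is mounted at the origin on the work surface. World frame = base frame: x ahead of the robot, y to its left, z up, the work surface at z = 0. Lengths are in mm, angles in rad, forces in N, time in s.
With the tool pointing down it reaches from about 400 to 925 mm from the base axis. Payload 12.5 kg.
Tool frame: the origin (TCP) lies at the very end of the fingers, on their centre line; the grasp point (between the pads) lies 19 mm behind it; z points along the fingers, y is the direction in which the jaws open and shut (so a half turn about z gives the same grasp; the last joint's range is limited). The gripper opens to 95 mm and grips with 3 to 60 N. Pads are 20 mm wide; open, the fingers measure 119 mm over their backs; the gripper's body (75 mm by 180 mm) begins 59 mm behind the grasp point.
Start: joints at [-1.303, 0.491, 1.559, -0, 1.092, -0.106], TCP at [228.246, -581.851, 214.661] pointing down, gripper open.
Joint ranges: [-3.1, 3.1], [-0.84, 2.19], [0.05, 2.79], [-1.13, 4.28], [0.06, 2.93], [-2.69, 2.69]. Speed limits (rad/s): [2.22, 2.22, 2.79, 3.14, 3.14, 3.14].

### API

Orientations are given as [roll, pitch, yaw] about the fixed x, y, z axes, in that order (R = Rz(yaw) Ry(pitch) Rx(roll)).
In Python, from cell import env gives the robot as it stands.
- The arm moves only by the shell command python3 -m pendant 'ROWS'. ROWS is JSON, a list that holds one entry, the list of rows, each a list of 5 numbers: the opening, from 0 (shut) to 1 (fully open), then the shift along the tool's x, y, z in m, then the turn about the tool's z in rad. A call has exactly 8 rows; each row is the pose to reach, as a shift and turn from the pose commanded when the call began, along the tool's axes at that moment; what a row does not reach only later rows make up. A row lasts 1/10 s, in which the tool goes at most 50 mm and 8.59 degrees, less where a joint would pass 70% of its speed; a pose out of reach is approached as far as the arm can. A call with a gripper value outside its range is refused whole. The fingers move at their own pace and stop on an object; the grip force is fixed at half the most. Time passes only in rows, so rows that repeat a pose let the fingers close, or fill a call up. It gives the time, the measured TCP pose, the force and the opening at its end, in the units of the state.
- env.state(): the state, without advancing time (a new reading comes with each control period).
- env.read_camera(name): name is "scene" or "top"; returns a dict with "image" (384x512x3 uint8, blue, green, red), "range_z" (384x512 float32, mm along the optical axis (not along the pixel's ray), 0 where there is no reading), "fx", "fy", "cx", "cy" (pixels), "rvec" (rotation vector, rad) and "tvec" (3), from world to camera coordinates, as OpenCV has them. Camera axes: x right, y down, z forward; pixel columns grow to the right and rows downward; lengths in mm; the calibration is good to about 2 mm. A picture is of the moment at which its call begins.
- env.job_done(): hands the job in, once; it reports no verdict.
The state is a dict: "t": time; "joints": joint angles; "qvel": joint speeds; "tau": joint torques, N m; "eef_pos": TCP position; "tcp_rot": TCP orientation; "ft_force": force on the tool from outside, world axes, zero at the start; "moment": the same for the moment, N m; "opening": opening from 0.0 (shut) to 1.0 (fully open).
Only numpy, scipy, OpenCV 4.12 (cv2) and the standard library are available. Lean on these libraries where they do the work, as an engineer would, in place of code of your own. Each camera call takes 0.05 s, during which the arm holds its last target. There are 200 camera calls.

## Working session

There is one attempt and no reset: what is moved stays moved. The work goes in short steps, Python scripts to look and compute and a shell command to move; the robot and the scene stay as the last step left them, time stands still between calls to the robot, and variables do not carry over. Pictures are saved under pics/ and viewed, about 8 in all and at most 12, crops included, and the job is handed in when it is done.

```bash
ls; mkdir -p pics
cat > h.py <<'E'
import numpy as np, cv2
from cell import env
def cam(n):
    d=env.read_camera(n); d['R']=cv2.Rodrigues(np.array(d['rvec'],float))[0]; d['t']=np.array(d['tvec'],float).ravel(); return d
def cloud(d):
    h,w=d['range_z'].shape; u,v=np.meshgrid(np.arange(w),np.arange(h)); z=d['range_z'].astype(float)
    P=np.stack([(u-d['cx'])/d['fx']*z,(v-d['cy'])/d['fy']*z,z],-1)
    W=(P-d['t'])@d['R']; W[z==0]=np.nan; return W
def proj(d,p):
    q=d['R']@np.array(p,float)+d['t']; return d['fx']*q[0]/q[2]+d['cx'],d['fy']*q[1]/q[2]+d['cy']
def ray(d,u,v,z):
    "intersection of pixel ray with plane z"
    r=d['R'].T@np.array([(u-d['cx'])/d['fx'],(v-d['cy'])/d['fy'],1]); c=-d['R'].T@d['t']; return c+r*(z-c[2])/r[2]
E
python3 - <<'E'
from h import *
for n in('scene','top'):
    d=cam(n); np.savez('d_'+n,**{k:d[k] for k in d}); print(n,d['fx'],d['cx'],d['cy'],-d['R'].T@d['t'],d['R'].tolist())
    cv2.imwrite(f'pics/{n}0.png',cv2.resize(d['image'],(768,576),interpolation=cv2.INTER_CUBIC))
print(env.state())
E
```

```text
pics
scene 422.25006011453314 246.14936676503075 191.7613944325811 [1303.21682936 -646.1341194  1081.06517191] [[0.6254087450983081, 0.780277884748185, 0.005506734736527741], [0.5298226347905055, -0.41946159626041524, -0.737115964368098], [-0.5728454217484913, 0.4639163629745806, -0.6757438353002048]]
top 463.52995483808274 249.37485488424485 191.38803660998843 [ 175.27158734   -3.67367391 1567.58077046] [[0.0076492401286464284, -0.9999691525963589, -0.0017840911339745968], [-0.9820816337146646, -0.007176420799220762, -0.18831931314883177], [0.18830070059824408, 0.0031926227826867826, -0.9821062332120584]]
{'t': 0.1, 'joints': array([-1.30259901e+00,  4.91491270e-01,  1.55937490e+00,  7.63342327e-06,
        1.09168111e+00, -1.05586904e-01]), 'qvel': array([ 0.00093194, -0.00251934, -0.00209106, -0.00110165, -0.00021639,
       -0.00024004]), 'tau': array([ 7.58646056e-04, -6.13621759e+01, -2.58607060e+01,  6.93960045e-02,
        4.70402359e-02, -6.66108986e-05]), 'eef_pos': array([ 228.18954643, -581.63648008,  214.12984238]), 'tcp_rot': array([-3.14064406e+00, -1.07341611e-04,  3.73780653e-01]), 'ft_force': array([ 0.58538969, -0.12607999,  0.1251777 ]), 'moment': array([-0.00873413,  0.05675206,  0.00038966]), 'opening': 1.0005997794859678}
```

View pics/scene0.png

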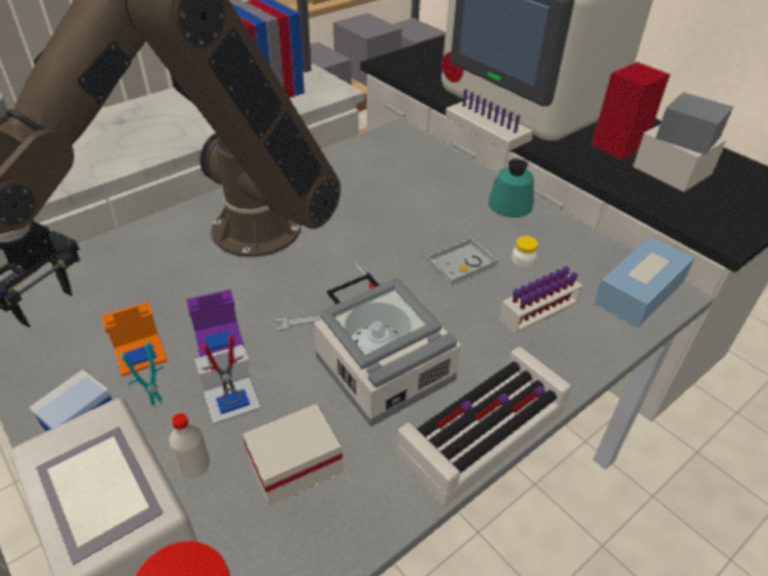

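View pics/top0.png

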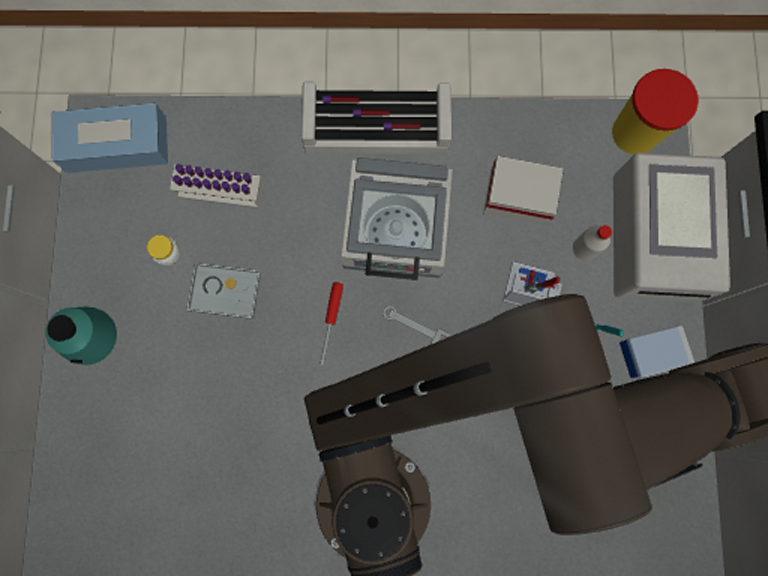

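Run:
```python
from h import *
D={}
for n in('scene','top'):
    z=np.load(f'd_{n}.npz'); D[n]=d={k:z[k] for k in z}; W=cloud(d); d['W']=W
c0=ray(D['top'],398/1.5,215/1.5,120); print('cent approx',c0)
pts=[]
for n in D:
    W=D[n]['W']; m=(np.abs(W[...,:2]-c0[:2]).max(-1)<190)&(W[...,2]>15)&(W[...,2]<220); P=W[m]; pts.append(P)
    # ring/pliers
    print(n,len(P),'z pct',np.percentile(P[:,2],[5,50,95,99]))
    for lo,hi in((20,100),(100,118),(118,130),(130,150),(150,220)):
        Q=P[(P[:,2]>lo)&(P[:,2]<hi)]
        if len(Q)>10: print(lo,hi,len(Q),cv2.minAreaRect(Q[:,:2].astype(np.float32)),Q.min(0).round(),Q.max(0).round())
a=D['top']['image'][95:200,215:315]; b=D['scene']['image'][180:285,200:315]
A=cv2.resize(a,None,fx=5.5,fy=5.5,interpolation=cv2.INTER_CUBIC); cv2.imwrite('pics/ct.png',A)
B=cv2.resize(b,None,fx=5.5,fy=5.5,interpolation=cv2.INTER_CUBIC); cv2.imwrite('pics/cs.png',B)
p=D['scene']['image'][190:285,110:190]; cv2.imwrite('pics/ps.png',cv2.resize(p,None,fx=6,fy=6,interpolation=cv2.INTER_CUBIC))
```

```text
cent approx [611.9282371 -49.5238639 120.       ]
scene 6216 z pct [ 32.81499672 138.21291555 153.83187136 156.77258322]
20 100 1576 ((684.7691650390625, -127.19554138183594), (311.8358154296875, 209.59066772460938), 39.008575439453125) [ 498. -169.   20.] [802.  52. 100.]
100 118 409 ((623.2376708984375, -47.506813049316406), (224.3070068359375, 219.8524627685547), 84.26810455322266) [ 503. -167.  100.] [740.  60. 118.]
118 130 627 ((621.9954833984375, -48.00666809082031), (220.71112060546875, 220.4059295654297), 84.72523498535156) [ 503. -166.  118.] [740.  57. 130.]
130 150 2900 ((601.660888671875, -46.675987243652344), (201.0460968017578, 263.195556640625), 85.02623748779297) [ 466. -156.  130.] [741.  55. 150.]
150 220 625 ((557.8798217773438, -43.099273681640625), (205.4710693359375, 187.9776611328125), 76.92178344726562) [ 466. -145.  150.] [673.  60. 160.]
top 5653 z pct [ 27.30365276 138.75634473 152.64700547 156.04183527]
20 100 802 ((612.798095703125, -13.919097900390625), (378.2131652832031, 307.9329833984375), 0.05409535393118858) [ 424. -168.   20.] [802. 140. 100.]
100 118 402 ((616.6185913085938, -47.48033905029297), (221.0083770751953, 221.65444946289062), 84.99211120605469) [ 499. -167.  100.] [735.  71. 118.]
118 130 512 ((619.2750244140625, -47.62298583984375), (219.3280487060547, 223.80621337890625), 84.71202850341797) [ 500. -166.  118.] [736.  70. 130.]
130 150 3249 ((599.7471923828125, -45.78546905517578), (199.9237823486328, 262.9342041015625), 84.52845764160156) [ 468. -155.  130.] [738.  60. 150.]
150 220 590 ((549.9923095703125, -44.779518127441406), (183.9438018798828, 211.68695068359375), 12.409039497375488) [ 464. -143.  150.] [661.  59. 162.]
```

View pics/cs.png

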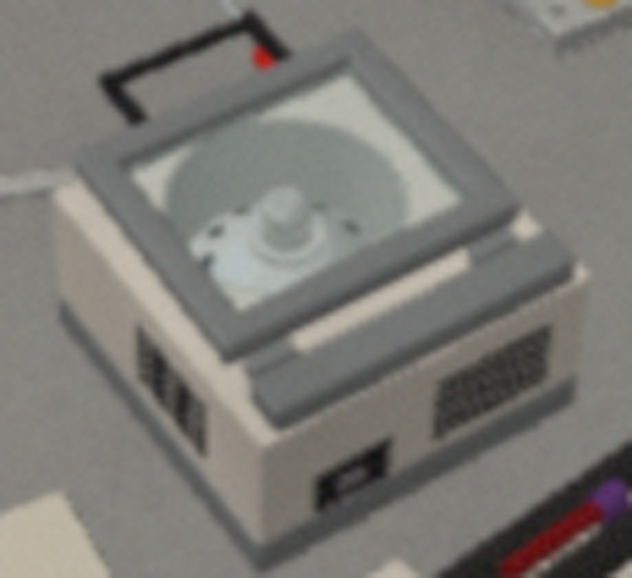

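View pics/ct.png

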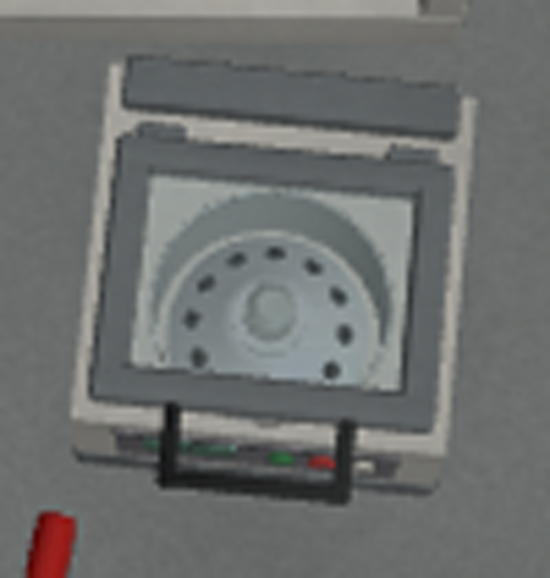

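Run:
```python
from h import *
D={}
for n in('scene','top'):
    z=np.load(f'd_{n}.npz'); D[n]=d={k:z[k] for k in z}; d['W']=cloud(d)
yaw=np.radians(-5.2); c=np.array([620.6,-47.7]); R=np.array([[np.cos(yaw),-np.sin(yaw)],[np.sin(yaw),np.cos(yaw)]])
def tri(a,b):
    A=[];B=[]
    for n,(u,v) in(('top',a),('scene',b)):
        d=D[n];r=d['R'].T@np.array([(u-d['cx'])/d['fx'],(v-d['cy'])/d['fy'],1]);r/=np.linalg.norm(r);o=-d['R'].T@d['t'];M=np.eye(3)-np.outer(r,r);A.append(M);B.append(M@o)
    x=np.linalg.solve(sum(A),sum(B)); return x,[np.linalg.norm(M@x-b) for M,b in zip(A,B)]
x,e=tri((256/5.5+215,488/5.5+95),(178/5.5+200,49/5.5+180)); print('handle',x,e,'own',(x[:2]-c)@R)
for n in D:
    W=D[n]['W'];L=(W[...,:2]-c)@R; g=D[n]['image'].astype(int)
    m=(np.abs(L[...,1])<95)&(L[...,0]>-120)&(L[...,0]<60)&(W[...,2]>125)&(W[...,2]<170)
    k=np.polyfit(L[m][:,0],W[m][:,2],1); print(n,m.sum(),k,np.arctan(-k[0]))
    for lo in range(-165,120,15):
        s=m=(np.abs(L[...,1])<95)&(L[...,0]>lo)&(L[...,0]<lo+15)&(W[...,2]>100)
        if s.sum():print(lo,s.sum(),np.percentile(W[s][:,2],[10,50,90]).round(1),end='; ')
    print()
    # hb: dark pixels of handle
    m=(L[...,0]<-120)&(L[...,0]>-175)&(np.abs(L[...,1])<70)&(W[...,2]>120)
    print('handle pts',m.sum(),L[m].mean(0) if m.any() else '',W[m].mean(0), L[m].min(0),L[m].max(0))
```

```text
handle [473.1062597  -35.08074408 148.98032571] [np.float64(2.1773960740540366), np.float64(2.1773960740541636)] own [-148.03043058   -0.80041815]
scene 2531 [-8.02182826e-02  1.43547099e+02] 0.08004687643765762
-165 5 [148.2 151.9 154.2]; -150 95 [149.8 153.8 156.8]; -135 29 [150.3 153.6 156.4]; -120 30 [143.5 151.3 155.6]; -105 162 [152.  155.  157.5]; -90 269 [145.8 151.5 156.1]; -75 217 [143.8 147.1 152.6]; -60 226 [142.3 145.6 151.4]; -45 221 [141.7 145.  150.2]; -30 218 [140.4 143.9 149.3]; -15 230 [139.3 142.6 148.2]; 0 237 [138.3 141.4 145.7]; 15 238 [137.2 140.2 146.2]; 30 173 [137.7 141.8 145.6]; 45 416 [120.9 141.7 145.8]; 60 196 [119.7 129.3 139.5]; 75 143 [137.9 140.2 142.5]; 90 253 [138.2 140.6 143.1]; 105 504 [104.4 122.5 139.9]; 
handle pts 129 [-139.97434667   -0.81440462] [481.12792035 -35.82481665 153.41633321] [-151.79075059  -54.11238042] [-120.04155613   56.83636023]
top 2965 [-7.39465156e-02  1.41459758e+02] 0.07381217404272271
-165 35 [147.7 151.5 156.1]; -150 92 [147.5 151.8 155.7]; -135 32 [150.1 152.3 156.1]; -120 232 [105.  118.  148.7]; -105 384 [117.6 150.8 155.7]; -90 252 [143.7 148.9 154. ]; -75 269 [140.7 144.8 150.7]; -60 275 [139.3 143.8 150.4]; -45 260 [138.4 143.2 149. ]; -30 268 [137.7 141.6 147.7]; -15 252 [136.7 140.4 146.9]; 0 264 [135.  139.  144.7]; 15 259 [133.8 137.9 144.4]; 30 293 [134.5 139.6 144.9]; 45 212 [137.5 141.1 145.6]; 60 159 [115.9 121.3 129.3]; 75 366 [117.5 134.9 141. ]; 90 256 [134.4 138.4 142.5]; 105 39 [132.  136.6 139.5]; 
handle pts 159 [-142.6828641     0.25422319] [478.5274026  -34.51510696 151.96216396] [-152.65435745  -54.09329039] [-120.25031169   55.02009303]
```

View pics/ps.png

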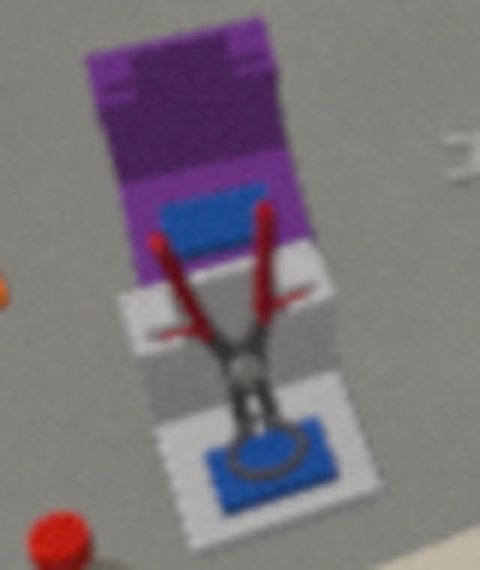

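```bash
cat >> h.py <<'E'
def go(x,y,z,yaw):
    "tool-axes shift (m) and turn to world TCP target (mm, rad)"
    s=env.state(); p=np.array(s['eef_pos']); from scipy.spatial.transform import Rotation as Ro
    R=Ro.from_euler('xyz',s['tcp_rot']).as_matrix(); d=R.T@(np.array([x,y,z])-p)/1000
    t=-(yaw-s['tcp_rot'][2]); t=(t+np.pi)%(2*np.pi)-np.pi
    print('shift',d.round(4),'turn',round(t,4)); return d,t
E
python3 - <<'E'
from h import *
go(474.2-0,-34.4,300,1.480)
z=np.load('d_scene.npz'); d={k:z[k] for k in z}
f=lambda u,v,h:print(u,v,ray(d,u/6+110,v/6+190,h).round(1))
print('ring');f(268,452,22);print('pivot');f(245,368,68);print('handletops');f(157,240,172);f(265,208,172);print('pins');f(155,335,102);f(308,292,102);print('stand front corners');f(192,548,5);f(380,490,5)
E
```

```text
shift [ 0.4289 -0.4197 -0.0854] turn -1.1062
ring
268 452 [ 493.1 -354.5   22. ]
pivot
245 368 [ 474.  -349.6   68. ]
handletops
157 240 [ 462.8 -374.   172. ]
265 208 [ 476.6 -322.7  172. ]
pins
155 335 [ 455.1 -384.3  102. ]
308 292 [ 477.9 -309.9  102. ]
stand front corners
192 548 [ 509.6 -410.5    5. ]
380 490 [ 538.  -316.6    5. ]
```

```bash
python3 -m pendant '[[[1,0,0,-0.04,0],[0.4,0.02,-0.02,-0.085,-0.1],[0.4,0.05,-0.05,-0.085,-0.24],[0.4,0.08,-0.08,-0.085,-0.38],[0.4,0.11,-0.11,-0.085,-0.52],[0.4,0.14,-0.14,-0.085,-0.66],[0.4,0.17,-0.17,-0.085,-0.8],[0.4,0.2,-0.2,-0.085,-0.94]]]'; python3 -c "
from h import *;go(474.2,-34.4,300,1.48)"
```

```text
t: 0.9
eef_pos: [341.6, -320.9, 299.5]
tcp_rot: [-3.141, -0.0, 1.319]
ft_force: [0.3, -1.2, -0.2]
opening: 0.465
shift [ 0.3105  0.0571 -0.0005] turn -0.1607
```

```bash
python3 -m pendant '[[[0.4,0.04,0.008,0,-0.1],[0.4,0.085,0.016,0,-0.16],[0.4,0.13,0.024,0,-0.16],[0.4,0.175,0.033,0,-0.16],[0.4,0.22,0.042,0,-0.16],[0.4,0.265,0.05,0,-0.16],[0.4,0.31,0.057,0,-0.16],[0.4,0.31,0.057,0,-0.16]]]'; python3 -c "
from h import *;go(474.2,-34.4,129,1.48)
d=cam('top');np.savez('d_top2',**d);d2=cam('scene');np.savez('d_scene2',**d2)
a=cv2.resize(d['image'][165:215,325:385],None,fx=6,fy=6,interpolation=2);b=cv2.resize(d['image'][140:200,220:310],None,fx=6,fy=6,interpolation=2)
c=np.zeros((600,800,3),np.uint8);c[:300,:360]=a[:300];c[:360,360:800]=b[:360,:440];
e=cv2.resize(d2['image'][150:225,190:323],None,fx=3,fy=3,interpolation=2);c[300+60:300+60+225,:399]=e;cv2.imwrite('pics/m2.png',c)"
```

```text
t: 1.7
eef_pos: [476.4, -33.3, 299.4]
tcp_rot: [-3.141, -0.001, 1.479]
ft_force: [-0.6, 0.6, 0.4]
opening: 0.401
shift [-0.0014 -0.0021  0.1704] turn -0.0014
```

View pics/m2.png

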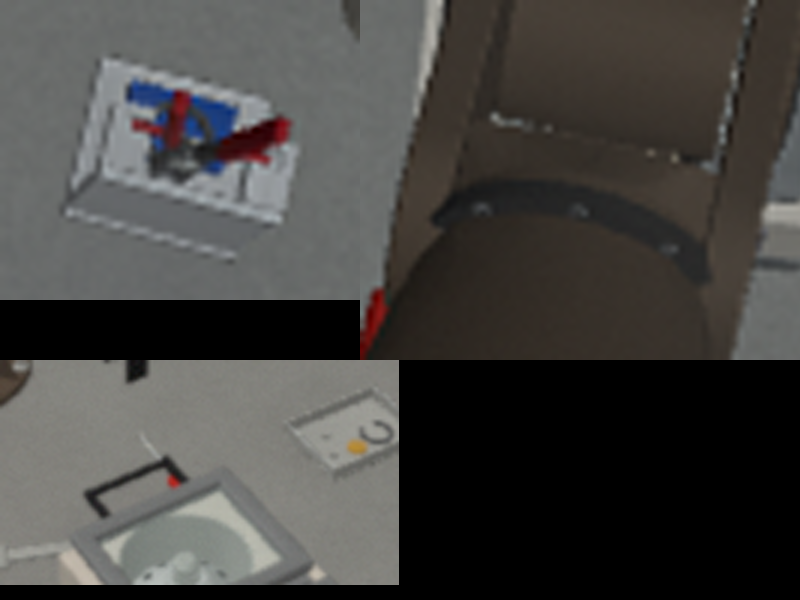

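```bash
python3 -m pendant '[[[0.4,-0.0014,-0.002,0.03,0],[0.4,-0.0014,-0.002,0.07,0],[0.4,-0.0014,-0.002,0.11,0],[0.4,-0.0014,-0.002,0.13,0],[0.4,-0.0014,-0.002,0.145,0],[0.4,-0.0014,-0.002,0.158,0],[0.4,-0.0014,-0.002,0.17,0],[0.4,-0.0014,-0.002,0.17,0]]]'; python3 -c "
from h import *
d=cam('scene');cv2.imwrite('pics/h3.png',cv2.resize(d['image'][150:230,190:290],None,fx=6,fy=6,interpolation=2))
go(474.2,-34.4,129,1.48)"
```

```text
t: 2.6
eef_pos: [472.2, -39.7, 128.5]
tcp_rot: [-3.139, -0.0, 1.472]
ft_force: [-0.8, -0.4, 0.3]
opening: 0.398
shift [0.0053 0.001  0.0003] turn -0.0079
```

View pics/h3.png

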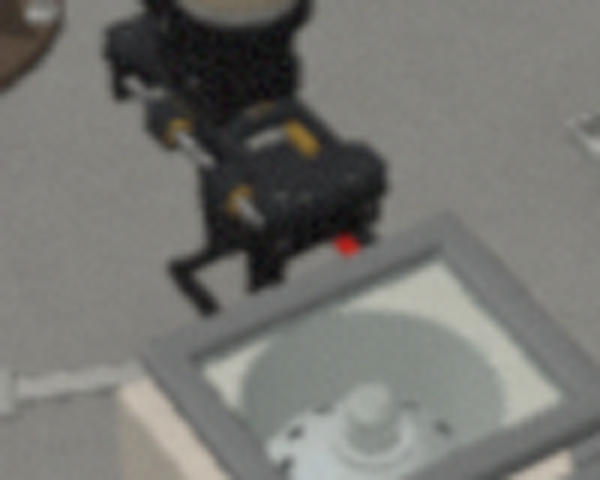

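```bash
python3 -m pendant '[[[0.3,0.005,0.001,0,0],[0.2,0.005,0.001,0,0],[0.15,0.005,0.001,0,0],[0.1,0.005,0.001,0,0],[0.05,0.005,0.001,0,0],[0,0.005,0.001,0,0],[0,0.005,0.001,0,0],[0,0.005,0.001,0,0]]]'; python3 -c "
from h import *
s=env.state();print(s['eef_pos'],s['ft_force'],s['opening'],s['tcp_rot'])"
```

```text
t: 3.45
eef_pos: [475.8, -33.7, 130.0]
tcp_rot: [3.139, 0.0, 1.474]
ft_force: [5.9, 0.7, -0.3]
opening: 0.095
[475.77584105 -33.73462726 130.02012829] [ 5.85484845  0.69202595 -0.31898757] 0.0947248162613913 [3.13891404e+00 1.87625345e-04 1.47381731e+00]
```

```bash
python3 -c "
import numpy as np
a0=.121;A=a0+np.array([.026,.065,.11,.16,.21,.26,.31,.36]);Y=lambda a,b:(.207*(np.cos(b)-np.cos(a))).round(4);Z=lambda a,b:(-.207*(np.sin(a)-np.sin(b))).round(4)
b=a0
for e in (b+.36,b+.76,b+1.16,b+1.569):
    A=np.linspace(b,e,9)[1:];print(list(zip(Y(A,b),Z(A,b))));b=e
"
```

```text
[(np.float64(0.0013), np.float64(-0.0092)), (np.float64(0.0031), np.float64(-0.0184)), (np.float64(0.0052), np.float64(-0.0274)), (np.float64(0.0078), np.float64(-0.0364)), (np.float64(0.0108), np.float64(-0.0452)), (np.float64(0.0141), np.float64(-0.0539)), (np.float64(0.0179), np.float64(-0.0624)), (np.float64(0.022), np.float64(-0.0708))]
[(np.float64(0.005), np.float64(-0.0091)), (np.float64(0.0105), np.float64(-0.0178)), (np.float64(0.0164), np.float64(-0.0263)), (np.float64(0.0227), np.float64(-0.0345)), (np.float64(0.0294), np.float64(-0.0424)), (np.float64(0.0365), np.float64(-0.05)), (np.float64(0.044), np.float64(-0.0571)), (np.float64(0.0518), np.float64(-0.0639))]
[(np.float64(0.0081), np.float64(-0.0064)), (np.float64(0.0166), np.float64(-0.0124)), (np.float64(0.0253), np.float64(-0.0179)), (np.float64(0.0343), np.float64(-0.023)), (np.float64(0.0436), np.float64(-0.0276)), (np.float64(0.0531), np.float64(-0.0318)), (np.float64(0.0627), np.float64(-0.0355)), (np.float64(0.0726), np.float64(-0.0387))]
[(np.float64(0.0102), np.float64(-0.0028)), (np.float64(0.0206), np.float64(-0.005)), (np.float64(0.031), np.float64(-0.0067)), (np.float64(0.0415), np.float64(-0.0079)), (np.float64(0.0521), np.float64(-0.0085)), (np.float64(0.0627), np.float64(-0.0086)), (np.float64(0.0732), np.float64(-0.0082)), (np.float64(0.0838), np.float64(-0.0072))]
```

```bash
python3 -m pendant '[[[0,0,0.001,-0.008,0],[0,0,0.003,-0.018,0],[0,0,0.005,-0.027,0],[0,0,0.008,-0.036,0],[0,0,0.011,-0.045,0],[0,0,0.014,-0.054,0],[0,0,0.018,-0.062,0],[0,0,0.022,-0.071,0]]]'
```

```text
t: 4.25
eef_pos: [496.9, -35.9, 200.6]
tcp_rot: [-3.141, 0.0, 1.474]
ft_force: [8.6, -1.5, -10.5]
opening: 0.099
```

```bash
python3 -m pendant '[[[0,0,0.005,-0.009,0],[0,0,0.01,-0.018,0],[0,0,0.016,-0.026,0],[0,0,0.023,-0.034,0],[0,0,0.029,-0.042,0],[0,0,0.036,-0.05,0],[0,0,0.044,-0.057,0],[0,0,0.052,-0.064,0]]]'
```

```text
t: 5.05
eef_pos: [547.0, -40.5, 265.8]
tcp_rot: [-3.138, 0.0, 1.474]
ft_force: [-13.5, 0.2, 8.4]
opening: 0.098
```

```bash
python3 -m pendant '[[[0,0,0.007,-0.007,0],[0,0,0.015,-0.014,0],[0,0,0.024,-0.0195,0],[0,0,0.033,-0.025,0],[0,0,0.043,-0.03,0],[0,0,0.053,-0.034,0],[0,0,0.063,-0.038,0],[0,0,0.073,-0.041,0]]]'
```

```text
t: 5.85
eef_pos: [621.6, -47.7, 307.3]
tcp_rot: [3.141, 0.0, 1.474]
ft_force: [-5.5, 2.5, 5.6]
opening: 0.098
```

```bash
python3 -m pendant '[[[0,0,0.01,-0.003,0],[0,0,0.02,-0.005,0],[0,0,0.03,-0.0065,0],[0,0,0.04,-0.0075,0],[0,0,0.05,-0.0083,0],[0,0,0.06,-0.0085,0],[0,0,0.069,-0.0085,0],[0,0,0.075,-0.008,0]]]'; python3 -m pendant '[[[0,0,0.0025,0.0003,0],[0,0,0.005,0.0006,0],[0,0,0.0075,0.001,0],[0,0,0.01,0.0014,0],[0,0,0.01,0.0014,0],[0,0,0.01,0.0014,0],[0,0,0.01,0.0014,0],[0,0,0.01,0.0014,0]]]'
```

```text
t: 6.65
eef_pos: [696.7, -54.9, 313.9]
tcp_rot: [3.141, -0.0, 1.474]
ft_force: [-2.3, 3.5, 6.1]
opening: 0.099
t: 7.45
eef_pos: [705.8, -55.7, 312.7]
tcp_rot: [3.141, -0.0, 1.474]
ft_force: [-5.3, 2.4, 6.4]
opening: 0.093
```

```bash
python3 -m pendant '[[[0,0,0.001,0.0002,0],[0,0,0.002,0.0004,0],[0,0,0.003,0.0006,0],[0,0,0.004,0.0007,0],[0,0,0.004,0.0007,0],[0,0,0.004,0.0007,0],[0,0,0.004,0.0007,0],[0,0,0.004,0.0007,0]]]'
```

```text
t: 8.25
eef_pos: [706.0, -55.7, 312.6]
tcp_rot: [-3.132, -0.0, 1.474]
ft_force: [-30.2, 5.0, 15.0]
opening: 0.095
```

```bash
python3 -m pendant '[[[0,0,-0.0035,0,0],[0,0,-0.0035,0,0],[0.1,0,-0.0035,0,0],[0.4,0,-0.0035,0,0],[0.4,0,-0.0035,0,0],[0.4,0,-0.0035,0,0],[0.4,0,-0.0035,-0.02,0],[0.4,0,-0.0035,-0.06,0]]]'
python3 - <<'E'
from h import *
d={}
for n in('scene','top'):
    z=np.load(f'd_{n}2.npz'); d[n]={k:z[k] for k in z}; W=cloud(d[n])
    g=cv2.cvtColor(d[n]['image'],cv2.COLOR_BGR2HSV).astype(int)
    near=(np.abs(W[...,0]-480)<90)&(np.abs(W[...,1]+350)<90)
    red=near&((g[...,0]<8)|(g[...,0]>172))&(g[...,1]>130)&(W[...,2]>80)
    P=W[red]; print(n,'red',len(P),P.min(0).round(),P.max(0).round())
    for a,b in((100,125),(125,145),(145,160),(160,190)):
        Q=P[(P[:,2]>a)&(P[:,2]<b)]; 
        if len(Q)>3:
            l,r=Q[Q[:,1]>-348],Q[Q[:,1]<-348]; print(a,b,len(l),len(r),l.mean(0).round(1) if len(l) else '',r.mean(0).round(1) if len(r) else '')
    st=near&(W[...,2]>98)&(W[...,2]<115)&~red; 
    if st.sum()>10: print('plate',st.sum(),cv2.minAreaRect(W[st][:,:2].astype(np.float32)))
    fl=near&(W[...,2]>5)&(W[...,2]<30); print('base',cv2.minAreaRect(W[fl][:,:2].astype(np.float32)))
    bl=near&(g[...,0]>100)&(g[...,0]<125)&(g[...,1]>150); print('blue',bl.sum(),W[bl].mean(0),cv2.minAreaRect(W[bl][:,:2].astype(np.float32)))
t=cv2.resize(d['top']['image'][170:215,330:382],None,fx=10,fy=10,interpolation=2)
s=cv2.resize(d['scene']['image'][215:275,120:180],None,fx=9,fy=9,interpolation=2)[:540,:]
c=np.zeros((990,540,3),np.uint8);c[:450,:520]=t;c[450:,:]=s;c2=np.zeros((540,800+0,3),np.uint8)
cv2.imwrite('pics/p4.png',np.hstack([cv2.resize(t,(416,360)),cv2.resize(s,(360,360))]))
E
```

```text
t: 9.05
eef_pos: [705.8, -56.3, 368.7]
tcp_rot: [-3.136, -0.0, 1.474]
ft_force: [0.4, 0.0, 0.3]
opening: 0.389
scene red 76 [ 460. -377.  101.] [ 483. -325.  177.]
100 125 16 13 [ 479.  -334.4  112.8] [ 469.9 -367.6  112.9]
125 145 10 7 [ 478.5 -332.1  134.8] [ 470.9 -370.3  136. ]
145 160 7 5 [ 479.  -329.7  152.6] [ 470.7 -372.8  152.1]
160 190 9 9 [ 479.3 -326.9  168. ] [ 467.8 -375.5  169.8]
plate 282 ((458.2073059082031, -345.0652770996094), (100.18016052246094, 50.455528259277344), 75.29412078857422)
base ((481.40155029296875, -348.63702392578125), (173.8883514404297, 174.050537109375), 89.68692779541016)
blue 135 [ 499.49563227 -358.54368973   21.12271468] ((496.3643493652344, -357.3788757324219), (56.311771392822266, 41.42443084716797), 77.73846435546875)
top red 75 [ 456. -382.  101.] [ 482. -313.  178.]
100 125 8 13 [ 473.9 -323.5  108. ] [ 463.2 -367.5  109.9]
125 145 4 13 [ 468.  -327.1  134.9] [ 461.6 -364.6  133.4]
145 160 2 7 [ 468.4 -322.4  156.3] [ 462.1 -367.2  151.1]
160 190 13 15 [ 474.5 -322.6  169.2] [ 461.6 -371.2  169.9]
plate 245 ((456.30670166015625, -345.9366149902344), (101.359130859375, 46.2441291809082), 73.96121978759766)
base ((480.3294677734375, -350.51434326171875), (173.2821807861328, 178.68748474121094), 1.5029340982437134)
blue 56 [ 501.74004191 -362.42828853   18.4679995 ] ((494.96826171875, -356.1625061035156), (56.76274871826172, 37.40972900390625), 74.70387268066406)
```

View pics/p4.png

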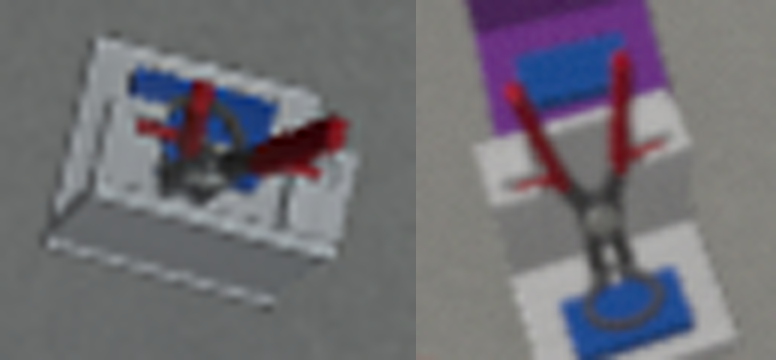

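```bash
python3 -c "
from h import *
s=env.state()
go(471.5,-349,300,-0.262)
d=cam('scene');cv2.imwrite('pics/l5.png',cv2.resize(d['image'][60:290,150:350],None,fx=2.6,fy=2.6,interpolation=2))"
```

```text
shift [-0.3141 -0.2044  0.0699] turn 1.7355
```

View pics/l5.png

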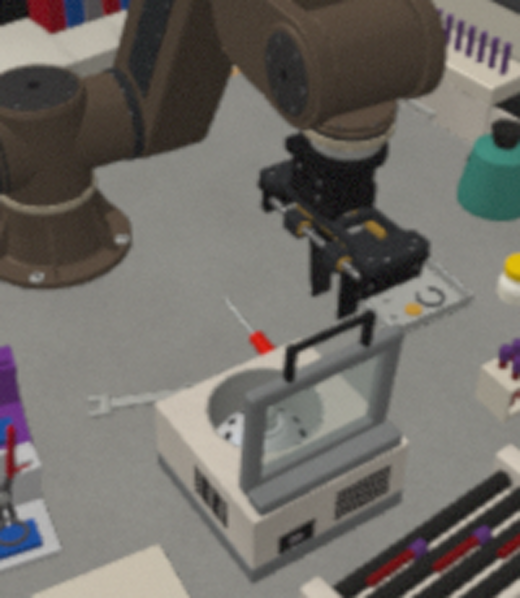

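```bash
python3 -m pendant '[[[0.9,-0.02,-0.02,0,0.1],[0.9,-0.045,-0.045,0,0.24],[0.9,-0.07,-0.07,0,0.38],[0.9,-0.1,-0.095,0,0.52],[0.9,-0.135,-0.115,0.01,0.66],[0.9,-0.17,-0.135,0.02,0.8],[0.9,-0.205,-0.155,0.03,0.94],[0.9,-0.24,-0.175,0.04,1.08]]]'; python3 -c "
from h import *
go(471.5,-349,230,-0.262)"
```

```text
t: 9.9
eef_pos: [507.8, -279.5, 331.2]
tcp_rot: [3.141, -0.0, 0.388]
ft_force: [0.9, -0.9, -0.3]
opening: 0.897
shift [-0.0599  0.0505  0.1012] turn 0.65
```

```bash
python3 -m pendant '[[[0.9,-0.015,0.01,0,0.14],[0.9,-0.03,0.025,0,0.28],[0.9,-0.045,0.04,0.01,0.42],[0.9,-0.06,0.05,0.03,0.56],[0.9,-0.06,0.0505,0.06,0.65],[0.9,-0.06,0.0505,0.09,0.65],[0.9,-0.06,0.0505,0.1,0.65],[0.9,-0.06,0.0505,0.1,0.65]]]'; python3 -c "
from h import *
go(471.5,-349,129,-0.262)
z=np.load('d_scene.npz'); 
for n in ('scene','top'):
    d=cam(n); W=cloud(d); g=cv2.cvtColor(d['image'],cv2.COLOR_BGR2HSV).astype(int)
    near=(np.abs(W[...,0]-480)<90)&(np.abs(W[...,1]+350)<90); red=near&((g[...,0]<8)|(g[...,0]>172))&(g[...,1]>130)&(W[...,2]>80)&(W[...,2]<190);P=W[red];print(n,len(P),P.min(0),P.max(0))
    # fingertip points
    f=near&(W[...,2]>195)&(W[...,2]<290);print('fing',f.sum(),W[f].min(0) if f.any() else '',W[f].max(0) if f.any() else '')
"
```

```text
t: 10.7
eef_pos: [472.6, -347.7, 230.6]
tcp_rot: [-3.141, 0.002, -0.256]
ft_force: [-0.4, 0.2, 0.3]
opening: 0.899
shift [-0.0005  0.0016  0.1016] turn 0.0061
scene 78 [ 458.72338797 -377.52536663  102.44925437] [ 485.06228861 -323.43776328  176.35138308]
fing 119 [ 466.34777617 -401.99926008  229.85316819] [ 498.1639318  -295.42134791  289.04000279]Traceback (most recent call last):
  File "<string>", line 7, in <module>
    near=(np.abs(W[...,0]-480)<90)&(np.abs(W[...,1]+350)<90); red=near&((g[...,0]<8)|(g[...,0]>172))&(g[...,1]>130)&(W[...,2]>80)&(W[...,2]<190);P=W[red];print(n,len(P),P.min(0),P.max(0))
                                                                                                                                                                         ~~~~~^^^
    return umr_minimum(a, axis, None, out, keepdims, initial, where)
ValueError: zero-size array to reduction operation minimum which has no identity
```

```bash
python3 -m pendant '[[[0.9,-0.0005,0.002,0.02,0.006],[0.9,-0.0005,0.002,0.04,0.006],[0.9,-0.0005,0.002,0.06,0.006],[0.9,-0.0005,0.002,0.075,0.006],[0.9,-0.0005,0.002,0.088,0.006],[0.9,-0.0005,0.002,0.096,0.006],[0.9,-0.0005,0.002,0.102,0.006],[0.9,-0.0005,0.002,0.102,0.006]]]';python3 -m pendant '[[[0.7,0,0,0,0],[0.6,0,0,0,0],[0.5,0,0,0,0],[0.45,0,0,0,0],[0.4,0,0,0,0],[0.35,0,0,0,0],[0.3,0,0,0,0],[0.2,0,0,0,0]]]';python3 -m pendant '[[[0.1,0,0,0,0],[0,0,0,0,0],[0,0,0,0,0],[0,0,0,0,0],[0,0,0,0,0],[0,0,0,0,0],[0,0,0,0,0],[0,0,0,0,0]]]'
```

```text
t: 11.6
eef_pos: [471.7, -349.5, 129.4]
tcp_rot: [-3.142, 0.0, -0.262]
ft_force: [0.0, -0.7, -0.1]
opening: 0.901
t: 12.4
eef_pos: [471.6, -349.5, 129.5]
tcp_rot: [3.142, 0.0, -0.262]
ft_force: [-0.4, -0.2, 0.2]
opening: 0.288
t: 13.2
eef_pos: [471.7, -349.5, 129.6]
tcp_rot: [3.142, -0.0, -0.262]
ft_force: [0.4, -0.2, 1.0]
opening: 0.27
```

```bash
python3 -c "
from h import *
d=cam('scene');np.savez('d_scene6',**d);cv2.imwrite('pics/g6.png',cv2.resize(d['image'][190:285,105:205],None,fx=6,fy=6,interpolation=2))
print(env.state()['eef_pos'],env.state()['tcp_rot'])"
```

```text
[ 471.65252322 -349.5349378   129.5347625 ] [ 3.14152993e+00 -4.91750731e-05 -2.62222852e-01]
```

View pics/g6.png

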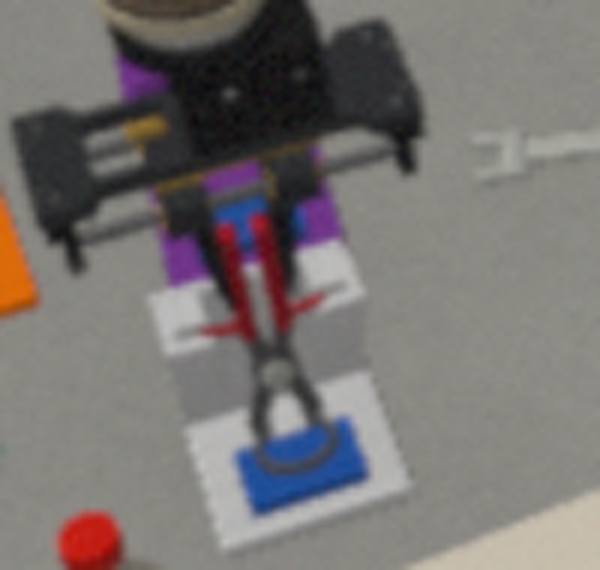

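```bash
python3 -m pendant '[[[0,0,0,-0.003,0],[0,0,0,-0.008,0],[0,0,0,-0.015,0],[0,0,0,-0.025,0],[0,0,0,-0.04,0],[0,0,0,-0.055,0],[0,0,0,-0.07,0],[0,0,0,-0.085,0]]]';python3 -m pendant '[[[0,0,0,-0.015,0],[0,0,0,-0.03,0],[0,0,0,-0.045,0],[0,0,0,-0.06,0],[0,0,0,-0.075,0],[0,0,0,-0.085,0],[0,0,0,-0.085,0],[0,0,0,-0.085,0]]]'
```

```text
t: 14.05
eef_pos: [471.6, -349.5, 216.1]
tcp_rot: [3.141, -0.001, -0.262]
ft_force: [0.3, -0.4, -1.7]
opening: 0.267
t: 14.85
eef_pos: [471.5, -349.4, 299.3]
tcp_rot: [-3.142, 0.0, -0.262]
ft_force: [-0.4, -0.1, -2.3]
opening: 0.268
```

```bash
python3 -m pendant '[[[0,0.0005,-0.01,0,0],[0,0.001,-0.03,0,0],[0,0.003,-0.06,0,0],[0,0.005,-0.09,0,0],[0,0.007,-0.12,0,0],[0,0.008,-0.15,0,0],[0,0.009,-0.18,0,0],[0,0.01,-0.21,0,0]]]';python3 -m pendant '[[[0,0.002,-0.03,0,0],[0,0.003,-0.06,0.005,0],[0,0.004,-0.08,0.01,0],[0,0.004,-0.1,0.015,0],[0,0.0044,-0.11,0.02,0],[0,0.0044,-0.115,0.022,0],[0,0.0044,-0.115,0.022,0],[0,0.0044,-0.115,0.022,0]]]'
python3 - <<'E'
from h import *
s=env.state();print(s['eef_pos'],s['tcp_rot'])
T={}
for n,(u,v) in(('top',(264.1,151.4)),('scene',(252.2,216.4))):
    z=np.load(f'd_{n}.npz'); d={k:z[k] for k in z}; print(n,'spindle top',ray(d,u,v,124))
d=cam('scene');e=cam('top');np.savez('d_scene7',**d);np.savez('d_top7',**e)
a=cv2.resize(d['image'][160:240,205:295],None,fx=6,fy=6,interpolation=2)
print([proj(e,(590.7,-45,z)) for z in (124,150)],[proj(d,(590.7,-45,z)) for z in (124,150)])
b=cv2.resize(e['image'][130:175,240:290],(250,225))
o=np.zeros((480,800,3),np.uint8);o[:,:540]=a;o[:225,545:795]=b;cv2.imwrite('pics/r7.png',o)
E
```

```text
t: 15.65
eef_pos: [535.7, -147.4, 298.9]
tcp_rot: [-3.141, 0.001, -0.262]
ft_force: [0.1, -0.8, -1.8]
opening: 0.265
t: 16.45
eef_pos: [569.7, -39.9, 277.5]
tcp_rot: [3.141, -0.0, -0.263]
ft_force: [-0.4, -0.2, -1.6]
opening: 0.267
[569.70890262 -39.85841991 277.54871228] [ 3.14135234e+00 -1.89942343e-05 -2.62554233e-01]
top spindle top [583.67332951 -45.45250263 124.        ]
scene spindle top [593.46020618 -46.03895845 124.        ]
[(np.float64(263.9633998305876), np.float64(149.29600335183358)), (np.float64(264.202134469212), np.float64(147.02138348927832))] [(np.float64(251.90078212953566), np.float64(215.76094013219182)), (np.float64(252.02348713383893), np.float64(209.93296910799802))]
```

View pics/r7.png

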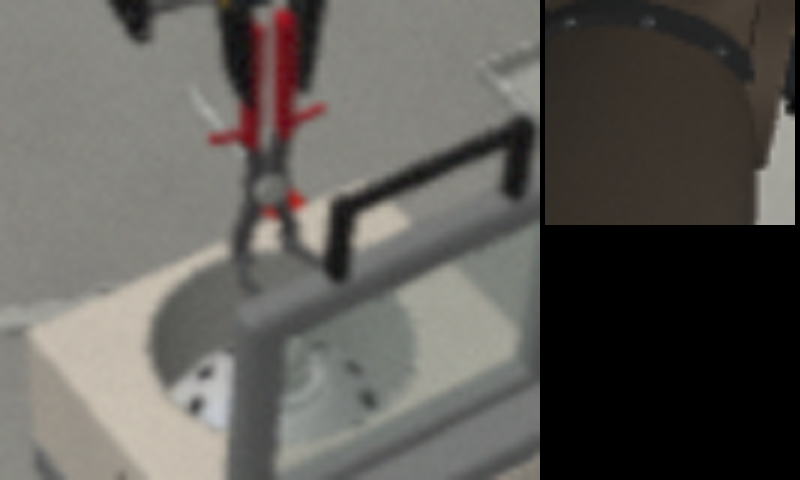

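```bash
python3 -m pendant '[[[0,0.003,0.01,0,0],[0,0.01,0.035,0,0],[0,0.02,0.075,0,0],[0,0.03,0.115,0,0],[0,0.043,0.155,0,0],[0,0.051,0.19,0,0],[0,0.056,0.208,0,0],[0,0.056,0.208,0,0]]]'
python3 - <<'E'
from h import *
from scipy.optimize import minimize
fr=[cam('scene') for _ in range(6)]; s=env.state(); print(s['eef_pos'],s['tcp_rot'])
d=fr[0]; im=np.mean([f['image'] for f in fr],0).astype(np.float32); np.save('ringavg.npy',im); ft=[cam('top') for _ in range(6)]; it=np.mean([f['image'] for f in ft],0).astype(np.float32); np.save('topavg.npy',it)
g=lambda i:cv2.GaussianBlur(i.mean(-1).astype(np.float32),(0,0),.6)
def samp(I,d,c,r,z,th):
    P=np.stack([c[0]+r*np.cos(th),c[1]+r*np.sin(th),np.full_like(th,z)],-1)@d['R'].T+d['t']
    u=d['fx']*P[:,0]/P[:,2]+d['cx'];v=d['fy']*P[:,1]/P[:,2]+d['cy']
    return cv2.remap(I,u.astype(np.float32)[None],v.astype(np.float32)[None],cv2.INTER_CUBIC)[0]
# chamber rim
th=np.linspace(-np.pi,np.pi,180,endpoint=False)
for n in('scene','top'):
    z=np.load(f'd_{n}.npz'); e={k:z[k] for k in z}; I=g(e['image'])
    if n=='top': I2=g(it)
    for nm,J in ((n,I),)+((('top-open',I2),) if n=='top' else ()):
        for zz in(120,):
            best=max((sum(np.mean((samp(J,e,(x,y),74,zz,th)-samp(J,e,(x,y),70,zz,th))[k]) for k in [np.ones(180,bool)]),x,y) for x in np.arange(575,606,.5) for y in np.arange(-58,-31,.5))
            print(nm,zz,best)
# ring: dark annulus, centre relative to TCP
I=g(im); p=np.array(s['eef_pos']); yaw=s['tcp_rot'][2]; zr=22+p[2]-129.5
th2=np.linspace(-2.5,2.5,120)+yaw
r=[]
for ox in np.arange(14,30,.5):
    for oy in np.arange(-8,8.1,.5):
        c=p[:2]+ox*np.array([np.cos(yaw),np.sin(yaw)])+oy*np.array([-np.sin(yaw),np.cos(yaw)])
        r.append((np.mean(samp(I,d,c,19.5,zr,th2))-.5*np.mean(samp(I,d,c,14,zr,th2))-.5*np.mean(samp(I,d,c,25.5,zr,th2)),ox,oy))
print(sorted(r)[:5])
u,v=proj(d,(p[0]+20,p[1]-5,zr));u,v=int(u),int(v)
cv2.imwrite('pics/ra.png',cv2.resize(im[v-30:v+25,u-35:u+35].astype(np.uint8),None,fx=6,fy=6,interpolation=2));
cv2.imwrite('pics/rb.png',cv2.resize(it[120:180,225:305].astype(np.uint8),None,fx=5,fy=5,interpolation=2));
a,b=cv2.imread('pics/ra.png'),cv2.imread('pics/rb.png');h=max(a.shape[0],b.shape[0]);o=np.zeros((h,a.shape[1]+b.shape[1],3),np.uint8);o[:a.shape[0],:a.shape[1]]=a;o[:b.shape[0],a.shape[1]:]=b;print(o.shape,u,v);cv2.imwrite('pics/r8.png',o[:, :800])
E
```

```text
t: 17.35
eef_pos: [569.4, -257.5, 277.2]
tcp_rot: [3.141, 0.0, -0.265]
ft_force: [0.5, 0.3, -1.5]
opening: 0.265
[ 570.13725662 -253.64761441  277.80767584] [ 3.14156977e+00 -3.02133023e-04 -2.60858259e-01]
scene 120 (np.float32(6.871004), np.float64(602.0), np.float64(-57.0))
top 120 (np.float32(18.44439), np.float64(587.0), np.float64(-44.0))
top-open 120 (np.float32(31.415012), np.float64(587.0), np.float64(-44.0))
[(np.float32(-28.1558), np.float64(19.0), np.float64(-2.0)), (np.float32(-28.027878), np.float64(19.0), np.float64(-1.5)), (np.float32(-28.026215), np.float64(19.5), np.float64(-2.0)), (np.float32(-27.888615), np.float64(19.5), np.float64(-1.5)), (np.float32(-27.88089), np.float64(18.5), np.float64(-2.0))]
(330, 820, 3) 194 237
```

Run:
```python
from h import *
im=np.load('ringavg.npy'); z=np.load('d_scene7.npz'); d={k:z[k] for k in z}
z=np.load('d_scene.npz'); d0={k:z[k] for k in z}
z=np.load('d_top7.npz'); dt={k:z[k] for k in z}; it=np.load('topavg.npy')
g=lambda i:cv2.GaussianBlur(i.mean(-1).astype(np.float32),(0,0),.6)
def samp(I,d,c,r,z,th):
    P=np.stack([c[0]+r*np.cos(th),c[1]+r*np.sin(th),np.full_like(th,z)],-1)@d['R'].T+d['t']
    u=d['fx']*P[:,0]/P[:,2]+d['cx'];v=d['fy']*P[:,1]/P[:,2]+d['cy']
    return cv2.remap(I,u.astype(np.float32)[None],v.astype(np.float32)[None],cv2.INTER_CUBIC)[0]
X=[(x,y) for x in np.arange(580,601,.5) for y in np.arange(-56,-33,.5)]
for nm,I in(('open',g(im)),('shut',g(d0['image']))):
  for hw in(1.0,1.4,1.8):
    th=2.45+np.linspace(-hw,hw,150)
    f=lambda c:np.mean(np.clip(samp(I,d,c,75,120,th)-samp(I,d,c,69,120,th),-25,25))
    print('rim scene',nm,hw,max((f(c),c) for c in X))
# per-angle rim residuals about (590.5,-44)
I=g(im);th=np.arange(0.4,4.8,.25)
rs=np.arange(60,85,.5);prof=np.array([samp(I,d,(590.5,-44),r,120,th) for r in rs]);gr=np.gradient(prof,axis=0)
print([(round(t,2),rs[k],round(float(gr[k,i]),1)) for i,(t,k) in enumerate(zip(th,gr.argmax(0)))])
# hub top circle r22 z=94 and spindle nose: top view open
I=g(it);th=np.linspace(-np.pi,np.pi,90)
for r,zz in((22,94),(9,124),(15,118)):
    q=[(float(np.mean(samp(I,dt,c,r-2,zz,th)-samp(I,dt,c,r+2,zz,th))),c) for c in X]; print('top',r,zz,max(q),min(q))
I=g(im)
for r,zz in((22,94),(9,124)):
    q=[(float(np.mean(samp(I,d,c,r-2,zz,th)-samp(I,d,c,r+2,zz,th))),c) for c in X]; print('scene',r,zz,max(q),min(q))
# 3D cloud checks top (open lid)
W=cloud(dt)
e=[cam('top') for _ in range(4)]
Ws=np.concatenate([cloud(f).reshape(-1,3) for f in e])
m=(np.hypot(Ws[:,0]-588,Ws[:,1]+45)<40)&(Ws[:,2]>60)&(Ws[:,2]<135);Q=Ws[m]
for lo,hi in((85,100),(100,112),(112,119),(119,130)):
    k=Q[(Q[:,2]>lo)&(Q[:,2]<hi)]; print(lo,len(k),k.mean(0).round(1) if len(k) else '',k.min(0).round(1) if len(k) else '',k.max(0).round(1) if len(k) else '')
a=cv2.resize(im[175:230,215:290].astype(np.uint8),None,fx=5.3,fy=5.3,interpolation=2)
u,v=192,236;b=cv2.resize(im[v-30:v+25,u-35:u+35].astype(np.uint8),None,fx=5.5,fy=5.5,interpolation=2)
t=cv2.resize(it[125:175,230:300].astype(np.uint8),None,fx=5.5,fy=5.5,interpolation=2)
o=np.zeros((590,790,3),np.uint8);o[:a.shape[0],:a.shape[1]]=a;o[:b.shape[0],400:400+b.shape[1]]=b;o[305:305+t.shape[0],:t.shape[1]]=t;cv2.imwrite('pics/r9.png',o)
```

```text
rim scene open 1.0 (np.float32(18.592884), (np.float64(588.0), np.float64(-51.0)))
rim scene open 1.4 (np.float32(20.07374), (np.float64(591.0), np.float64(-47.5)))
rim scene open 1.8 (np.float32(20.983122), (np.float64(590.0), np.float64(-48.0)))
rim scene shut 1.0 (np.float32(12.155115), (np.float64(595.0), np.float64(-46.0)))
rim scene shut 1.4 (np.float32(14.95916), (np.float64(594.0), np.float64(-47.0)))
rim scene shut 1.8 (np.float32(13.484149), (np.float64(593.0), np.float64(-47.5)))
[(np.float64(0.4), np.float64(70.5), 2.0), (np.float64(0.65), np.float64(70.5), 2.6), (np.float64(0.9), np.float64(69.5), 2.5), (np.float64(1.15), np.float64(69.0), 2.4), (np.float64(1.4), np.float64(66.5), 2.5), (np.float64(1.65), np.float64(83.0), 0.6), (np.float64(1.9), np.float64(67.5), 3.4), (np.float64(2.15), np.float64(70.0), 1.3), (np.float64(2.4), np.float64(71.0), 4.0), (np.float64(2.65), np.float64(72.0), 4.0), (np.float64(2.9), np.float64(67.5), 3.9), (np.float64(3.15), np.float64(72.0), 4.9), (np.float64(3.4), np.float64(72.0), 5.5), (np.float64(3.65), np.float64(73.0), 6.1), (np.floa
[... 392 characters left out ...]
at64(580.0), np.float64(-36.0)))
top 15 118 (7.6846537590026855, (np.float64(600.5), np.float64(-56.0))) (-17.900279998779297, (np.float64(583.0), np.float64(-43.5)))
scene 22 94 (5.01513147354126, (np.float64(600.5), np.float64(-34.5))) (-13.287280082702637, (np.float64(591.5), np.float64(-55.5)))
scene 9 124 (8.665645599365234, (np.float64(600.5), np.float64(-43.5))) (-8.72320556640625, (np.float64(586.5), np.float64(-33.5)))
85 576 [583.8 -44.1  89.8] [551.7 -79.2  85. ] [623.4  -9.8 100. ]
100 39 [578.4 -44.9 106.1] [571.5 -58.9 100.2] [592.  -32.5 111.9]
112 99 [586.6 -45.4 116.2] [573.1 -58.5 112.3] [604.8 -32.3 118.9]
119 159 [588.5 -44.6 122.7] [574.4 -58.2 119. ] [603.  -32.3 129.5]
```

View pics/r9.png

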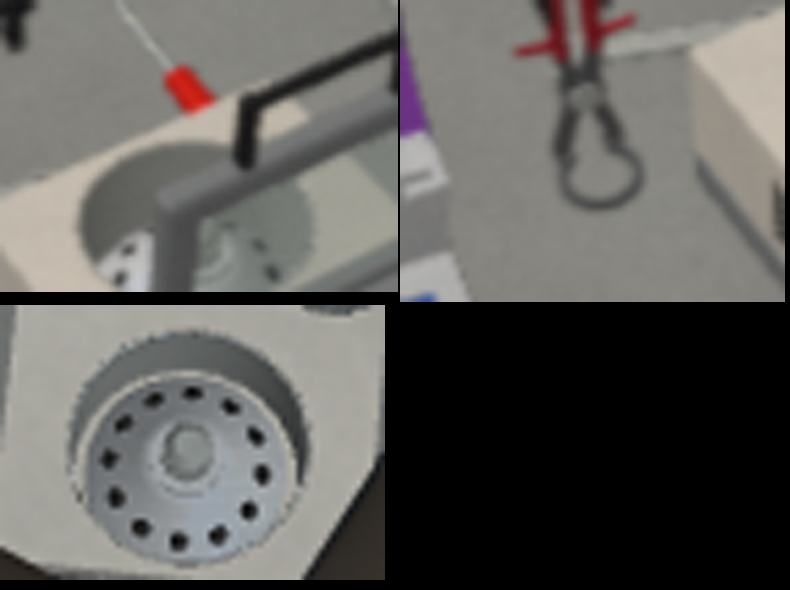

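```bash
python3 -c "
from h import *
for i in range(1): s=env.state();print(s['t'],s['eef_pos'],s['ft_force'])
go(573.8,-39.5,255,-0.262)"
```

```text
18.15 [ 569.9972392  -254.74846088  277.53951837] [-0.01502493 -0.42467737 -1.4335012 ]
shift [-0.0521 -0.2089  0.0225] turn -0.0001
```

```bash
python3 -m pendant '[[[0,-0.003,-0.01,0,0],[0,-0.01,-0.035,0,0],[0,-0.019,-0.075,0,0],[0,-0.029,-0.115,0,0],[0,-0.039,-0.155,0,0],[0,-0.047,-0.19,0.005,0],[0,-0.0515,-0.206,0.012,0],[0,-0.0521,-0.209,0.02,0]]]'
python3 -m pendant '[[[0,0,0,0.0025,0],[0,0,0,0.0025,0],[0,0,0,0.0025,0],[0,0,0,0.0025,0],[0,0,0,0.0025,0],[0,0,0,0.0025,0],[0,0,0,0.0025,0],[0,0,0,0.0025,0]]]'
python3 -c "
from h import *
go(573.8,-39.5,215.5,-0.262)
f=[];q=[]
for i in range(8): cam('top');s=env.state();f.append(s['ft_force']);q.append(s['eef_pos'])
print(np.mean(f,0),np.std(f,0),np.mean(q,0),np.std(q,0))"
```

```text
t: 18.95
eef_pos: [573.6, -37.4, 257.4]
tcp_rot: [-3.142, -0.0, -0.26]
ft_force: [0.2, -0.7, -1.8]
opening: 0.266
t: 19.75
eef_pos: [573.8, -39.4, 255.1]
tcp_rot: [3.142, -0.0, -0.262]
ft_force: [0.4, -0.0, -1.4]
opening: 0.266
shift [-0.      0.0001  0.0396] turn -0.0002
[ 0.12424679 -0.1305874  -1.93146673] [0.66924384 0.49021183 0.46524262] [573.82517995 -39.38370746 255.0375693 ] [0.00817459 0.02117663 0.02166221]
```

```bash
cat >> h.py <<'E'
def ff(n=8):
    f=[];m=[]
    for i in range(n): env.read_camera('scene');s=env.state();f.append(s['ft_force']);m.append(s['moment'])
    print('F',np.mean(f,0).round(2),'M',np.mean(m,0).round(3),'p',s['eef_pos'].round(2),'o',round(s['opening'],3),'t',s['t'])
E
python3 -m pendant '[[[0,0,0,0.004,0],[0,0,0,0.008,0],[0,0,0,0.012,0],[0,0,0,0.016,0],[0,0,0,0.02,0],[0,0,0,0.022,0],[0,0,0,0.022,0],[0,0,0,0.022,0]]]';python3 -c "
from h import *
ff()"; python3 -m pendant '[[[0,0,0,0.001,0],[0,0,0,0.002,0],[0,0,0,0.003,0],[0,0,0,0.004,0],[0,0,0,0.005,0],[0,0,0,0.006,0],[0,0,0,0.006,0],[0,0,0,0.006,0]]]';python3 -c "
from h import *
ff()"
```

```text
t: 20.95
eef_pos: [573.9, -39.4, 233.1]
tcp_rot: [3.142, -0.0, -0.262]
ft_force: [-0.5, 0.2, -1.3]
opening: 0.268
F [ 0.16  0.39 -1.49] M [ 0.042  0.012 -0.003] p [573.84 -39.41 233.11] o 0.262 t 21.35
t: 22.15
eef_pos: [573.8, -39.4, 227.0]
tcp_rot: [3.141, -0.0, -0.262]
ft_force: [0.2, -0.7, -1.4]
opening: 0.267
F [ 0.27  0.08 -1.78] M [0.063 0.028 0.012] p [573.83 -39.42 227.04] o 0.266 t 22.55
```

Ring now around z 119.5 with no contact. Continue in small steps.

```bash
python3 -m pendant '[[[0,0,0,0.0005,0],[0,0,0,0.001,0],[0,0,0,0.002,0],[0,0,0,0.003,0],[0,0,0,0.003,0],[0,0,0,0.003,0],[0,0,0,0.003,0],[0,0,0,0.003,0]]]';python3 -c "
from h import *
ff()"
```

```text
t: 23.35
eef_pos: [573.8, -39.4, 224.1]
tcp_rot: [3.142, -0.0, -0.262]
ft_force: [0.0, -0.5, -1.0]
opening: 0.264
F [ 0.19 -0.08 -1.97] M [0.044 0.041 0.009] p [573.82 -39.43 224.01] o 0.265 t 23.75
```

```bash
python3 -m pendant '[[[0,0,0,0.0005,0],[0,0,0,0.001,0],[0,0,0,0.002,0],[0,0,0,0.003,0],[0,0,0,0.003,0],[0,0,0,0.003,0],[0,0,0,0.003,0],[0,0,0,0.003,0]]]';python3 -c "
from h import *
ff()"
```

```text
t: 24.55
eef_pos: [573.8, -39.4, 221.1]
tcp_rot: [3.142, -0.0, -0.262]
ft_force: [0.3, -0.1, -2.2]
opening: 0.266
F [-0.2  -0.   -1.88] M [0.04  0.032 0.004] p [573.84 -39.42 221.01] o 0.269 t 24.95
```

```bash
python3 -m pendant '[[[0,0,0,0.0005,0],[0,0,0,0.001,0],[0,0,0,0.0015,0],[0,0,0,0.002,0],[0,0,0,0.0025,0],[0,0,0,0.003,0],[0,0,0,0.003,0],[0,0,0,0.003,0]]]';python3 -c "
from h import *
ff()"
```

```text
t: 25.75
eef_pos: [573.8, -39.4, 218.0]
tcp_rot: [3.142, -0.0, -0.262]
ft_force: [0.2, 0.7, -2.3]
opening: 0.265
F [ 0.2   0.2  -1.64] M [ 0.043  0.029 -0.01 ] p [573.84 -39.41 218.03] o 0.268 t 26.15
```

```bash
python3 -m pendant '[[[0,0,0,0.0005,0],[0,0,0,0.001,0],[0,0,0,0.0015,0],[0,0,0,0.002,0],[0,0,0,0.0025,0],[0,0,0,0.0025,0],[0,0,0,0.0025,0],[0,0,0,0.0025,0]]]';python3 -c "
from h import *
ff()"
```

```text
t: 26.95
eef_pos: [573.8, -39.4, 215.5]
tcp_rot: [3.142, -0.0, -0.262]
ft_force: [0.6, -0.5, -2.0]
opening: 0.264
F [ 0.05  0.03 -1.73] M [ 0.073  0.031 -0.005] p [573.81 -39.43 215.52] o 0.269 t 27.35
```

Run:
```python
from h import *
d=cam('scene');W=cloud(d);yaw=np.radians(-5.2);R=np.array([[np.cos(yaw),-np.sin(yaw)],[np.sin(yaw),np.cos(yaw)]]);L=(W[...,:2]-[620.6,-47.7])@R
m=(np.abs(L[...,1])<95)&(L[...,0]>55)&(L[...,0]<115)&(W[...,2]>160)&(W[...,2]<290)
k=np.polyfit(W[m][:,2],L[m][:,0],1);print('lid angle',np.pi/2+np.arctan(k[0]),m.sum())
z=np.load('d_scene.npz'); df=np.abs(d['image'].astype(int)-z['image']).max(-1)>45
for n,p in dict(dish=(480,290,10),rack=(700,330,60),bottle=(560,-450,80),carton=(690,-290,60),driver=(440,90,10),cup=(570,400,40)).items():
    u,v=map(int,proj(d,p)); print(n,u,v,df[max(v-12,0):v+12,max(u-12,0):u+12].mean().round(3))
ff()
print('done',env.job_done()); s=env.state();print(s['t'],s['eef_pos'],s['opening'])
```

```text
lid angle 1.6642415126092238 1598
dish 300 181 0.134
rack 353 198 0.0
bottle 133 284 0.0
carton 207 289 0.0
driver 253 198 0.51
cup 338 176 0.0
F [-0.15 -0.06 -1.77] M [ 0.061  0.028 -0.001] p [573.84 -39.41 215.5 ] o 0.27 t 27.8
the job is handed in; nothing more can be done
done None
the job is handed in; nothing more can be done
```

I carried out the whole job and handed it in at about 28 s. The lid is on its stop, and the squeezed pliers are holding the spread ring at the groove height around the spindle.

**Lid:** I gripped the handle bar and led it round its arc until the force rose to about 30 N at the stop, then backed off before letting go. The last camera check put the lid at 1.66 rad, against 1.65 for the stop.

**Pliers and ring:** I squeezed the handles until they were parallel. I lifted the pliers straight out and moved them over the spindle, and a picture on the way showed the ring spread on the tips. I then lowered the ring in small steps to 108 mm, using its known 22 mm height on the stand as the reference.

**Last checks:**
- **Contact:** the side force was 0.2 N or less, and the downward force stayed at the weight of the pliers and ring (about 1.8 N). I felt no contact at any depth.
- **Centring:** I never saw the ring around the spindle, because the arm and the lid frame hid it. My evidence is the camera measurements and the fact that it went past the 30 mm section without touching, which puts it within about 2 mm. The two cameras disagreed by about 4 mm in x and up to 3 mm in y; I aimed between them and did not feel for the sides.
- **Other items:** the picture was unchanged around the tube rack, bottle, carton and cup. It did change at the spots I checked for the screwdriver and the dish. I put that down to the raised lid and the arm now crossing those views, but I did not confirm it. I did not check the wrench or the look-alikes.

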